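# Bring a carving block back to its zero mark on a tilted indexing head

### The arm

A 6-joint arm with a two-finger parallel gripper is mounted at the origin on the work surface. World frame = base frame: x ahead of the robot, y to its left, z up, the work surface at z = 0. Lengths are in m, angles in degrees, forces in N, time in s.
With the tool pointing down it reaches from about 0.3 to 0.75 m from the base axis. Payload 8.5 kg.
Tool frame: the origin (TCP) lies midway between the tips of the shut fingers; the grasp point (between the pads) lies env.tcp_to_grasp behind it (env.tcp_to_grasp is the distance from the TCP to the grasp point, in m); z points along the fingers, y is the line along which they close (so a half turn about z gives the same grasp; the last joint's range is limited). The gripper opens to 85 mm and grips with 20 to 120 N. Pads are 22 mm wide; open, the fingers measure 114 mm over their backs; the gripper's body (76 mm by 85 mm) begins 54 mm behind the grasp point. The pads swing forward as they close: fully open they stand 13 mm farther back than shut.
Start: joints at [52.695, 21.807, 74.336, -0, 83.858, -12.336], TCP at [0.232, 0.499, 0.231] pointing down, gripper open.
Joint ranges: [-178.18, 178.18], [-50.72, 133.34], [12.68, 142.11], [-81.47, 261.47], [9.98, 163.14], [-165.26, 165.26]. Speed limits (degrees/s): [136.94, 136.94, 180, 180, 180, 180].

### API

Orientations are given as a 3x3 rotation matrix whose columns are the frame's x, y, z axes.
In Python, from rig import observe, optics, job, env gives the robot as it stands. The module is installed in compiled form; this text tells all that it offers.
- The arm moves only by the shell command python3 -m jog 'ROWS' [FORCE]. ROWS is JSON, a list of rows, each a list of 7 numbers: the turn, a rotation vector about the tool's x, y, z in rad, then the shift along the tool's x, y, z in m, then the opening in per cent of the stroke, from 0 (shut) to 100 (fully open). A call has 1 to 10 rows; each row shifts and turns the commanded pose from where the row before left it, along the tool's axes as they then stand; what a row does not reach is not made up. A row lasts 1/8 s, in which the tool goes at most 62.5 mm and 10.7 degrees, less where a joint would pass 70% of its speed; a pose out of reach is approached as far as the arm can. A call is refused whole if a number of a shift passes 0.0625 or a number of a turn 0.188, either way. A call with a gripper value outside its range is refused whole. The fingers move at their own pace and stop on an object; FORCE is the grip in N (left out, the last holds). Time passes only in rows, so rows that do not move let the fingers close. It gives the time, the measured TCP pose, the force, the opening and the grip force at its end, in the units of the state.
- observe(): the state, without advancing time (a new reading comes with each control period).
- optics.get_image(name): name is "side" or "top"; returns a dict with "pixels" (400x640x3 uint8, red, green, blue), "mtx" (3x3 intrinsics, pixels), "rvec" (rotation vector, rad) and "tvec" (3), from world to camera coordinates, as OpenCV has them. Camera axes: x right, y down, z forward; pixel columns grow to the right and rows downward; lengths in m; the calibration is good to about 2 mm. A picture is of the moment at which its call begins. There is no depth.
- job.close_job(): hands the job in; it is judged then, once.
The state is a dict: "time_s": time; "q": joint angles; "qvel": joint speeds; "joint_efforts": joint torques, N m; "position": TCP position; "tool_rot": TCP orientation; "ft_force": force on the tool from outside, world axes, zero at the start; "wrist_torque": the same for the moment, N m; "grip_width": finger opening in m; "gripper_force": force on a finger pad.
Only numpy, scipy, OpenCV 4.12 (cv2) and the standard library are available. Lean on these libraries where they do the work, as an engineer would, in place of code of your own. Each camera call takes 0.05 s, during which the arm holds its last target. There are 200 camera calls.

### The job

The rosette block on the tilted carving stand has to go back to its zero position for the next cut. Release the stand's lock lever, turn the block with its faceplate until the small index tab on the faceplate points straight at the fixed pointer of the graduated ring, then swing the lever firmly home again so that the block is locked there, and let go. Do not wrench the block round while it is locked, and leave the tools and other things on the bench where they are.

Things in the scene. Friction and masses are not known exactly. Their poses are not given: they have to be found in the camera images.
- head: fixed tilted head of the carving stand: grey casting with a graduated ring, 160 mm across, 4 mm below the faceplate's face. Origin: on the spindle axis in the plane of the faceplate's face, 190 mm above the bench. z: along the spindle, out of the face, 35 degrees from vertical, leaning to the robot's right and toward it; x: up the slope, toward the pointer; y: level, toward the lever's side
- set_point (a point): where the middle of the index tab must come: on head x, 56 mm from the spindle axis, 4 mm above the faceplate. The fixed pointer, a dark steel foot 22 x 16 mm with a point, sits on the ring just outside it, its tip 66 mm from the axis; it rises at most 3 mm above the faceplate
- index_mark (a point): middle of the top of the index tab, a dark steel bar 18 mm long (radial), 8 mm wide, 4 mm high near the rim of the faceplate, 56 mm from the spindle axis. The faceplate, an aluminium disc 130 mm across, turns both ways (drag about 0.3 N m) when the lever is released and stays where it is left; zero can be reached either way round, the stops lie over 50 degrees past it
- block_middle (a point): on the spindle axis, 26 mm above the faceplate, inside the pale wooden block screwed to its middle, which turns with it: 56 x 56 mm, 40 mm high, half-carved rosette on top. One corner points to the index tab, so the flat sides face 45 degrees to either side of the tab. Turn it by gripping across the flats; fingertips 8 mm or more above the faceplate clear tab and pointer
- lever_pivot (a point): fixed point on the lock lever's axis: 92 mm from the spindle axis along head y, 40 mm above the faceplate's plane (the height of the ball). The axis is parallel to the spindle; the hub, 30 mm across and 23 mm high, stands on a lug level with the faceplate
- lever_ball (a point): centre of the black ball, 26 mm in diameter, at the end of the lock lever: 90 mm from lever_pivot, 40 mm above the faceplate's plane. The steel arm, 11 mm thick, slopes down from ball to hub
- lock_lever (a joint): threaded lock lever, rad: 0 = locked (stop; arm along head -x, down the slope), 1.25 = released (stop; swung outward, toward head y). The brake grips below about 0.4 and is free above 0.5. The lever stays where it is left. Releasing takes about 5 N at the ball; going back it takes 5 N at first and below 0.4 more and more, up to about 8 N at home, with the hard stop at 0
- faceplate: the turning faceplate with the block on it; origin as the head's, z along the spindle out of the face, x toward the index tab (along head x when it is at zero). The stand that carries the head is fixed to the bench by a round flange 150 mm across, 14 mm high, its middle 45 mm uphill (level distance) of the head's origin
- gouge_wide: bystander: wood-handled carving gouge, 230 mm long, 27 mm high, lying on the downhill side of the stand; origin under its middle, x along it to the tip
- gouge_slim: bystander: smaller dark-handled gouge, 210 mm long, 25 mm high, lying beside the stand on the lever's side; origin under its middle, x along it to the tip
- knife: bystander: carving knife with a pale handle, 170 mm long, 25 mm high, lying to the left; origin under its middle, x to the tip
- mallet: bystander: dark round carver's mallet standing on its head, 94 mm across, 234 mm high; origin at its underside
- whetstone: bystander: grey stone in a wooden base, 215 x 80 x 34 mm; origin at the middle of its underside, x along it
- wax_tin: bystander: round aluminium tin, 80 mm across, 42 mm high; origin at its underside
- spare_block: bystander: loose wooden block 56 x 56 x 40 mm on the bench at the uphill side of the stand; origin at the middle of its underside

How it is judged (in metres and radians):
On the way, in this order (a step that is already met when the one before it is completed fails the run):
1. the lock lever is released (value of joint lock_lever above 0.7 rad), for 0.2 s.
2. with the lock still released, the index tab is turned to the pointer (within 4 mm at the tab) (distance between index_mark and set_point below 0.004 m and value of joint lock_lever above 0.6 rad), for 0.2 s.
At the end, for the whole second after the job is handed in: The index tab stands at the pointer (middle of the tab within 4 mm, about 4 degrees, of the set point), the lock lever is home (under 0.1 rad), the faceplate is at rest, and no bystander has moved 30 mm or more (distance between index_mark and set_point below 0.004 m and value of joint lock_lever below 0.1 rad and angular speed of faceplate below 0.05 rad/s and distance of each of gouge_wide, gouge_slim, knife, mallet, whetstone, wax_tin, spare_block from where it was at the start of the episode below 0.03 m); the robot touches nothing.
It fails at once if the block is wrenched round while the lever is locked (value of joint lock_lever below 0.25 rad and angular speed of faceplate above 0.4 rad/s).
It fails at once if a bystander on the bench is moved by 30 mm or more (distance of any of gouge_wide, gouge_slim, knife, mallet, whetstone, wax_tin, spare_block from where it was at the start of the episode above 0.03 m).
It also fails if it takes over 67 s, if anything falls off the work surface, if the arm or the gripper's body presses on something with over 40 N, if the wrist force passes 120 N, or if a joint passes its speed limit or range.

## Working session

There is one attempt and no reset: what is moved stays moved. The work goes in short steps, Python scripts to look and compute and a shell command to move; the robot and the scene stay as the last step left them, time stands still between calls to the robot, and variables do not carry over. Pictures are saved under pics/ and viewed, at most 10 in all, crops included, and the job is handed in when it is done.

```bash
mkdir -p pics; python3 - <<'E'
from rig import observe, optics, job, env
import cv2
s=observe(); print(s, env.tcp_to_grasp)
for n in ("side","top"):
    d=optics.get_image(n); cv2.imwrite(f"pics/{n}0.png",d["pixels"][:,:,::-1]); print(n,d["mtx"],d["rvec"],d["tvec"])
E
```

```text
{'time_s': 0.0, 'q': array([ 5.26955654e+01,  2.18415144e+01,  7.43871546e+01, -7.33925187e-04,
        8.38588769e+01, -1.23350315e+01]), 'qvel': array([ 0.02040566, -0.08695765, -0.0235595 ,  0.07041201,  0.11694977,
        0.02745588]), 'joint_efforts': array([ 8.95215744e-04, -4.48473287e+01, -2.31269521e+01, -1.67216281e-04,
        4.88859179e-03,  4.53715614e-06]), 'position': array([0.23197881, 0.49833982, 0.23069274]), 'tool_rot': array([[-9.06533781e-01,  4.22132284e-01, -9.15891328e-04],
       [ 4.22133160e-01,  9.06533010e-01, -1.22310081e-03],
       [ 3.13975385e-04, -1.49541030e-03, -9.99998833e-01]]), 'ft_force': array([-0.72902666,  1.30550915,  0.12482839]), 'wrist_torque': array([-0.02855939, -0.02023804,  0.03192328]), 'gripper_force': 0.0, 'grip_width': 0.08541214886034983} 0.0187
side [[426.70273895   0.         320.5296281 ]
 [  0.         426.70273895 197.84571191]
 [  0.           0.           1.        ]] [ 2.40221135 -0.34720002  0.10420082] [-0.54844428  0.25595366  1.18535316]
top [[361.04193092   0.         320.1151291 ]
 [  0.         361.04193092 198.51879906]
 [  0.           0.           1.        ]] [ 2.16861846 -2.15002585  0.10549014] [0.02665457 0.57029414 0.98217478]
```

View pics/side0.png

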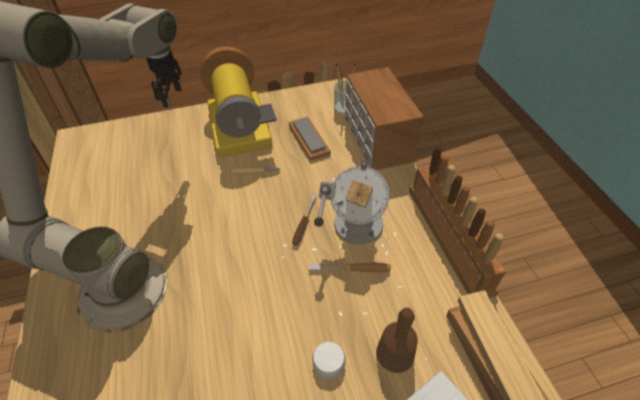

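View pics/top0.png

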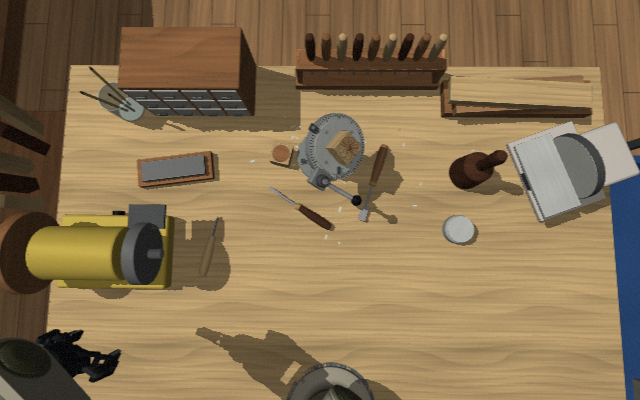

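The side view shows the stand at about (360,200), with the ball at (318,222). In the top view the faceplate is near (335,147), the ball at (356,201) and the hub at (319,180). Next I'll enlarge the stand.

```bash
python3 - <<'E'
import cv2,numpy as np
t=cv2.imread("pics/top0.png")[100:225,260:405]; s=cv2.imread("pics/side0.png")[155:250,285:405]
t=cv2.resize(t,None,fx=4,fy=4,interpolation=cv2.INTER_CUBIC); cv2.imwrite("pics/tc.png",t)
s=cv2.resize(s,None,fx=6,fy=6,interpolation=cv2.INTER_CUBIC); cv2.imwrite("pics/sc.png",s)
E
```

```text
(no output)
```

View pics/tc.png

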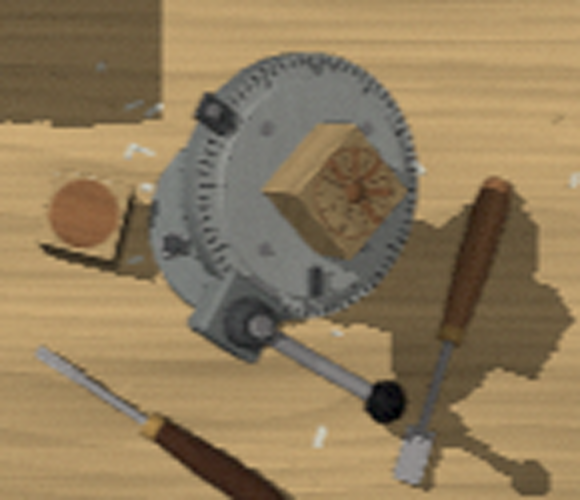

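View pics/sc.png

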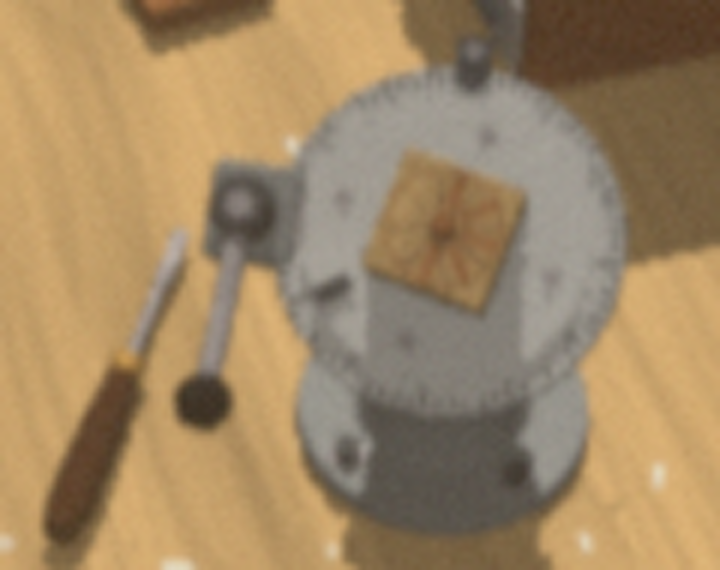

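Top crop: pointer foot at (217,115), tab at (316,280), block top at (358,188), ball at (385,401), hub top at (250,322). Side crop: pointer at (473,62), tab at (327,288), block top at (445,232), ball at (203,400), hub at (243,205). The tab stands about 110-120° from the pointer, on the lever side. I'll fit the few pose unknowns to these points.

```bash
cat > h.py <<'E'
import numpy as np,cv2
from rig import observe, optics, env
from scipy.optimize import least_squares
from scipy.spatial.transform import Rotation as R
def headR(psi):
    d=np.array([np.cos(psi),np.sin(psi),0]);u=np.array([0,0,1.]);a=np.radians(35)
    z=np.sin(a)*d+np.cos(a)*u;x=-np.cos(a)*d+np.sin(a)*u
    return np.c_[x,np.cross(z,x),z]
def head_pts(th,lv):
    return np.array([[77,0,1.5],[56*np.cos(th),56*np.sin(th),4],[0,0,46],[-90*np.cos(lv),92+90*np.sin(lv),40],[0,92,23]])/1e3
def proj(c,P): return cv2.projectPoints(P,c["rvec"],c["tvec"],c["mtx"],None)[0][:,0]
E
python3 - <<'E'
from h import *
ct,cs=optics.get_image("top"),optics.get_image("side")
tp=(np.array([[217,115],[316,280],[358,188],[385,401],[250,322]])+.5)/4-.5+[260,100]
sp=(np.array([[473,62],[327,288],[445,232],[203,400],[243,205]])+.5)/6-.5+[285,155]
def W(p): return np.array([p[0],p[1],.19])+head_pts(p[3],p[4])@headR(p[2]).T
f=lambda p:np.r_[proj(ct,W(p))-tp,proj(cs,W(p))-sp].ravel()
r=least_squares(f,[.55,0,np.radians(-120),2,0]); p=r.x
print(p[:2],np.degrees(p[2:])); print(r.fun.reshape(-1,2).round(1)); print(W(p).round(4)); H=headR(p[2]);print(H.round(3))
np.save("p.npy",p)
E
```

```text
[ 0.67966733 -0.01149113] [-1.17864577e+02  1.22887255e+02 -3.72433141e-02]
[[ 0.6  0.1]
 [-0.4 -0.2]
 [-0.7  0.6]
 [-1.1 -0.5]
 [ 2.2  0.6]
 [ 0.   1.1]
 [ 1.1 -0.1]
 [-0.3 -1.4]
 [ 0.1 -0.2]
 [-0.4 -0.6]]
[[ 0.7087  0.0435  0.2354]
 [ 0.6254 -0.0136  0.1758]
 [ 0.6673 -0.0348  0.2277]
 [ 0.5532 -0.054   0.1711]
 [ 0.5922  0.0198  0.2088]]
[[ 0.383 -0.884 -0.268]
 [ 0.724  0.467 -0.507]
 [ 0.574  0.     0.819]]
```

The fit closes to about 1 px: head origin (0.680, -0.011, 0.190), tab 123° from zero, lever locked. Next I'll compute the approach to the ball, with the tool along -head z and its y along -head y.

```bash
cat >> h.py <<'E'
from scipy.linalg import logm,expm
p=np.load("p.npy"); H=headR(p[2]); O=np.array([p[0],p[1],.19])
def target(al,hp):  # tool y at head angle al (deg), TCP at head point hp (mm)
    a=np.radians(al);y=H@[np.cos(a),np.sin(a),0];z=-H[:,2]
    T=np.eye(4);T[:3,:3]=np.c_[np.cross(y,z),y,z];T[:3,3]=O+H@(np.array(hp)/1e3);return T
def now():
    s=observe();T=np.eye(4);T[:3,:3]=s["tool_rot"];T[:3,3]=s["position"];return T
def step(A,B,n):  # one of n equal rows from A to B
    E=expm(np.real(logm(np.linalg.inv(A)@B))/n);return np.r_[R.from_matrix(E[:3,:3]).as_rotvec(),E[:3,3]].round(4)
def where():
    s=observe();q=H.T@(s["position"]-O)*1e3;Rh=H.T@s["tool_rot"]
    print("t",round(s["time_s"],2),"q",s["q"].round(1),"headpos",q.round(1),"yang",np.degrees(np.arctan2(Rh[1,1],Rh[0,1])).round(1),"tilt",np.degrees(np.arccos(-Rh[2,2])).round(1),"F_head",(H.T@s["ft_force"]).round(1),"w",s["grip_width"].round(4))
E
python3 - <<'E'
from h import *
A=now();B=target(-90,[-90,92,160])
for n in (15,20): 
    s=step(A,B,n);print(n,s.tolist())
    E=np.eye(4);E[:3,:3]=R.from_rotvec(s[:3]).as_matrix();E[:3,3]=s[3:]
    print([(A@np.linalg.matrix_power(E,k))[:3,3].round(2).tolist() for k in range(0,n+1,3)])
print(B)
E
```

```text
15 [-0.033, 0.0313, 0.1044, -0.0484, 0.0035, -0.0166]
[[0.23, 0.5, 0.23], [0.36, 0.43, 0.28], [0.47, 0.32, 0.3], [0.53, 0.18, 0.31], [0.55, 0.03, 0.3], [0.52, -0.12, 0.27]]
20 [-0.0247, 0.0235, 0.0783, -0.0362, 0.0031, -0.0126]
[[0.23, 0.5, 0.23], [0.33, 0.45, 0.27], [0.42, 0.38, 0.29], [0.49, 0.29, 0.31], [0.53, 0.18, 0.31], [0.55, 0.07, 0.31], [0.54, -0.04, 0.29]]
[[ 3.82858019e-01  8.84054757e-01  2.68080071e-01  5.20984260e-01]
 [ 7.24175261e-01 -4.67383340e-01  5.07072977e-01 -1.14799314e-01]
 [ 5.73576436e-01  7.36585173e-18 -8.19152044e-01  2.69442448e-01]
 [ 0.00000000e+00  0.00000000e+00  0.00000000e+00  1.00000000e+00]]
```

```bash
python3 -m jog '[[0,0,0,-0.022,-0.036,-0.012,100],[0,0,0,-0.022,-0.036,-0.012,100],[0,0,0,-0.022,-0.036,-0.012,100],[0,0,0,-0.022,-0.036,-0.012,100],[0,0,0,-0.022,-0.036,-0.012,100],[0,0,0,-0.022,-0.036,-0.012,100],[0,0,0,0,0,0,60]]' 30
python3 - <<'E'
from h import *
A=now();B=target(-90,[-90,92,140]);n=12
s=step(A,B,n);print(n,s.tolist())
E=np.eye(4);E[:3,:3]=R.from_rotvec(s[:3]).as_matrix();E[:3,3]=s[3:]
print([(A@np.linalg.matrix_power(E,k))[:3,3].round(2).tolist() for k in range(0,n+1,2)]);where()
E
```

```text
time_s: 1.08
position: [0.261, 0.2456, 0.3041]
tool_rot: [[-0.905, 0.425, 0.002], [0.425, 0.905, 0.001], [-0.002, 0.001, -1.0]]
ft_force: [-0.3, 0.4, 0.6]
grip_width: 0.0698
gripper_force: 0.0
12 [-0.0409, 0.0392, 0.1303, -0.0399, 0.0095, -0.006]
[[0.26, 0.25, 0.3], [0.34, 0.22, 0.31], [0.41, 0.18, 0.32], [0.47, 0.12, 0.32], [0.51, 0.05, 0.3], [0.53, -0.03, 0.28], [0.53, -0.1, 0.25]]Traceback (most recent call last):
  File "<stdin>", line 5, in <module>
  File "h.py", line 23, in where
    print("t",round(s["time_s"],2),"q",s["q"].round(1),"headpos",q.round(1),"yang",np.degrees(np.arctan2(Rh[1,1],Rh[0,1])).round(1),"tilt",np.degrees(np.arccos(-Rh[2,2])).round(1),"F_head",(H.T@s["ft_force"]).round(1),"w",s["grip_width"].round(4))
                                                                                                                                                                                                                              ^^^^^^^^^^^^^^^^^^^^^
AttributeError: 'float' object has no attribute 'round'
```

```bash
sed -i 's/s\["grip_width"\].round(4)/round(float(s["grip_width"]),4)/' h.py
python3 -m jog '[[-0.041,0.039,0.130,-0.04,0.0095,-0.006,60],[-0.041,0.039,0.130,-0.04,0.0095,-0.006,60],[-0.041,0.039,0.130,-0.04,0.0095,-0.006,60],[-0.041,0.039,0.130,-0.04,0.0095,-0.006,60],[-0.041,0.039,0.130,-0.04,0.0095,-0.006,60],[-0.041,0.039,0.130,-0.04,0.0095,-0.006,60]]' >/dev/null
python3 -m jog '[[-0.041,0.039,0.130,-0.04,0.0095,-0.006,60],[-0.041,0.039,0.130,-0.04,0.0095,-0.006,60],[-0.041,0.039,0.130,-0.04,0.0095,-0.006,60],[-0.041,0.039,0.130,-0.04,0.0095,-0.006,60],[-0.041,0.039,0.130,-0.04,0.0095,-0.006,60],[-0.041,0.039,0.130,-0.04,0.0095,-0.006,60],[0,0,0,0,0,0,60],[0,0,0,0,0,0,60]]'
python3 - <<'E'
from h import *
where();print(step(now(),target(-90,[-90,92,80]),2).tolist())
t=optics.get_image("top")["pixels"];s=optics.get_image("side")["pixels"]
c=lambda i:cv2.resize(i[:,:,::-1],None,fx=4,fy=4,interpolation=cv2.INTER_CUBIC)
cv2.imwrite("pics/t1.png",np.hstack([c(t[100:240,280:380]),c(s[140:280,280:380])]))
E
```

```text
time_s: 2.82
position: [0.5286, -0.1021, 0.2515]
tool_rot: [[0.377, 0.888, 0.265], [0.728, -0.461, 0.508], [0.572, 0.001, -0.82]]
ft_force: [1.0, 0.6, 0.3]
grip_width: 0.0511
gripper_force: 0.0
t 2.83 q [-40.   19.6  82.3  34.   87.2 -17.1] headpos [-88.2  91.2 136.8] yang -89.6 tilt 0.2 F_head [ 1.  -0.6 -0.3] w 0.0511
[-0.0015, 0.0007, 0.0035, -0.0009, -0.0004, 0.0284]
```

View pics/t1.png

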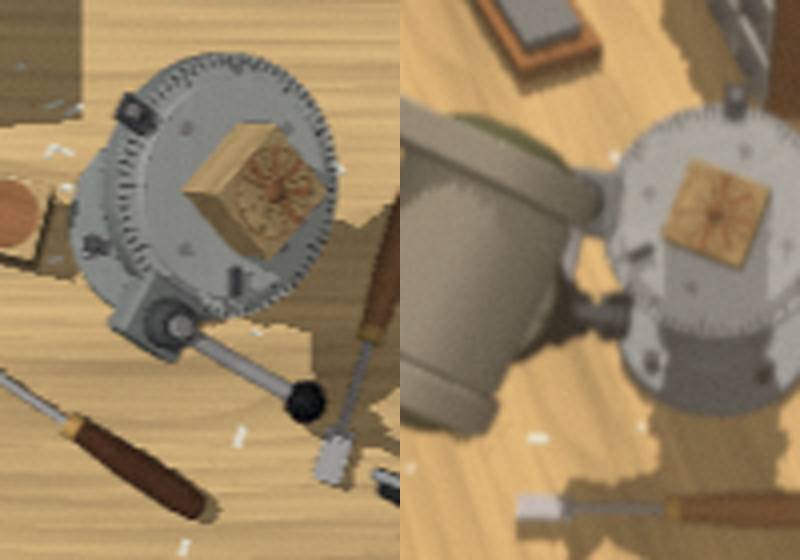

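Top half: the lever still lies down the slope, ball at (305,400), with the gripper behind it. I'll go down over the ball and close gently.

```bash
python3 -m jog '[[0,0,0,-0.002,-0.001,0.025,60],[0,0,0,0,0,0.025,60],[0,0,0,0,0,0.025,60],[0,0,0,0,0,0.02,60],[0,0,0,0,0,0.018,60],[0,0,0,0,0,0,60]]' 
python3 -c "from h import *;where()"
```

```text
time_s: 3.68
position: [0.5566, -0.045, 0.1575]
tool_rot: [[0.377, 0.888, 0.264], [0.728, -0.46, 0.508], [0.572, 0.001, -0.82]]
ft_force: [-0.9, -0.0, 0.8]
grip_width: 0.0513
gripper_force: 0.0
t 3.67 q [-32.9  25.9  89.8  36.8  72.2 -19.6] headpos [-90.1  93.1  23.4] yang -89.6 tilt 0.3 F_head [0.1 0.8 0.9] w 0.0513
```

```bash
python3 -m jog '[[0,0,0,0,0,0,20],[0,0,0,0,0,0,20],[0,0,0,0,0,0,20],[0,0,0,0,0,0,20]]' 25
python3 - <<'E'
from h import *
where()
# arc rows: turn 0.14 rad about tool z at radius
d=.14;C=np.array([0,92,23.4])
def P(l): return target(-90-np.degrees(l),[-90*np.cos(l),92+90*np.sin(l),23.4])
print(step(P(0),P(d),1).tolist())
E
```

```text
time_s: 4.18
position: [0.557, -0.0469, 0.1586]
tool_rot: [[0.377, 0.887, 0.267], [0.728, -0.463, 0.507], [0.573, 0.003, -0.82]]
ft_force: [-0.9, 0.4, 6.0]
grip_width: 0.024
gripper_force: 24.6
t 4.17 q [-33.   25.8  89.7  36.8  72.2 -19.6] headpos [-90.6  91.9  25.1] yang -89.6 tilt 0.1 F_head [3.4 1.  4.9] w 0.024
[0.0, -0.0, 0.14, 0.0009, -0.0126, 0.0]
```

```bash
python3 -m jog '[[0,0,0,0,0,0,40],[0,0,0,0,0,0,40],[0,0,0,0.0,0,0.004,40],[0,0,0,0,0,0,20],[0,0,0,0,0,0,20],[0,0,0,0,0,0,20]]' 25
python3 -c "from h import *;where()"
```

```text
time_s: 4.92
position: [0.5576, -0.0445, 0.1541]
tool_rot: [[0.379, 0.887, 0.265], [0.727, -0.462, 0.507], [0.572, 0.001, -0.82]]
ft_force: [1.7, 1.4, -3.7]
grip_width: 0.0243
gripper_force: 24.7
t 4.92 q [-32.8  26.1  90.   36.9  71.6 -19.7] headpos [-91.2  92.5  20.1] yang -89.7 tilt 0.2 F_head [-0.5 -0.9 -4.2] w 0.0243
```

```bash
python3 -m jog '[[0,0,0.14,0.0009,-0.0126,0,20],[0,0,0.14,0.0009,-0.0126,0,20],[0,0,0.14,0.0009,-0.0126,0,20],[0,0,0.14,0.0009,-0.0126,0,20]]' 25
python3 -c "from h import *;where()"
```

```text
time_s: 5.42
position: [0.5208, -0.0124, 0.1622]
tool_rot: [[0.794, 0.546, 0.267], [0.367, -0.781, 0.506], [0.485, -0.304, -0.82]]
ft_force: [9.8, 3.5, -7.4]
grip_width: 0.0245
gripper_force: 25.1
t 5.42 q [-31.9  21.7  96.4  37.6  69.5  12.1] headpos [-77.5 140.   20.3] yang -122.0 tilt 0.1 F_head [  2.1  -7.1 -10.5] w 0.0245
```

Following nicely; I'll continue to about 1.1 rad.

```bash
python3 -m jog '[[0,0,0.14,0.0009,-0.0126,0,20],[0,0,0.14,0.0009,-0.0126,0,20],[0,0,0.14,0.0009,-0.0126,0,20],[0,0,0.14,0.0009,-0.0126,0,20],[0,0,0.05,0,-0.005,0,20],[0,0,0,0,0,0,20]]' 25
python3 -c "from h import *;where()"
```

```text
time_s: 6.18
position: [0.5057, 0.0343, 0.1863]
tool_rot: [[0.963, -0.003, 0.268], [-0.143, -0.85, 0.506], [0.226, -0.526, -0.82]]
ft_force: [8.6, 4.3, -7.3]
grip_width: 0.024
gripper_force: 25.5
t 6.17 q [-27.6  17.4  98.4  37.9  69.   51.4] headpos [-35.5 175.2  20.3] yang -156.7 tilt 0.1 F_head [  2.2  -5.6 -10.4] w 0.024
```

```bash
python3 -m jog '[[0,0,0,0,0,0,60],[0,0,0,0,0,0,60],[0,0,0,0,0,0,60],[0,0,0,0,0,-0.025,60],[0,0,0,0,0,-0.025,60],[0,0,0,0,0,-0.025,60],[0,0,0,0,0,-0.025,60],[0,0,0,0,0,0,60]]'
python3 - <<'E'
from h import *
where();A=now();B=target(-12,[0,0,120])
# pure turn about tool z by -ang, and shift first (no turn)
print(A[:3,:3].T@(B[:3,3]-A[:3,3]), R.from_matrix(A[:3,:3].T@B[:3,:3]).as_rotvec())
t=optics.get_image("top")["pixels"];s=optics.get_image("side")["pixels"]
c=lambda i:cv2.resize(i[:,:,::-1],None,fx=4,fy=4,interpolation=cv2.INTER_CUBIC)
cv2.imwrite("pics/t2.png",np.hstack([c(t[100:240,280:380]),c(s[140:280,280:380])]))
E
```

```text
time_s: 7.18
position: [0.4785, -0.0171, 0.269]
tool_rot: [[0.963, -0.002, 0.268], [-0.143, -0.851, 0.505], [0.227, -0.525, -0.82]]
ft_force: [-0.2, 0.3, 0.1]
grip_width: 0.0509
gripper_force: 0.0
t 7.17 q [-35.4  10.7  92.1  34.8  83.8  53.2] headpos [-35.8 175.2 121.5] yang -156.7 tilt 0.1 F_head [0.2 0.3 0. ] w 0.0509
[0.17508641 0.03650751 0.00163579] [ 1.25968762e-03  2.49151526e-03 -2.52514605e+00]
```

View pics/t2.png

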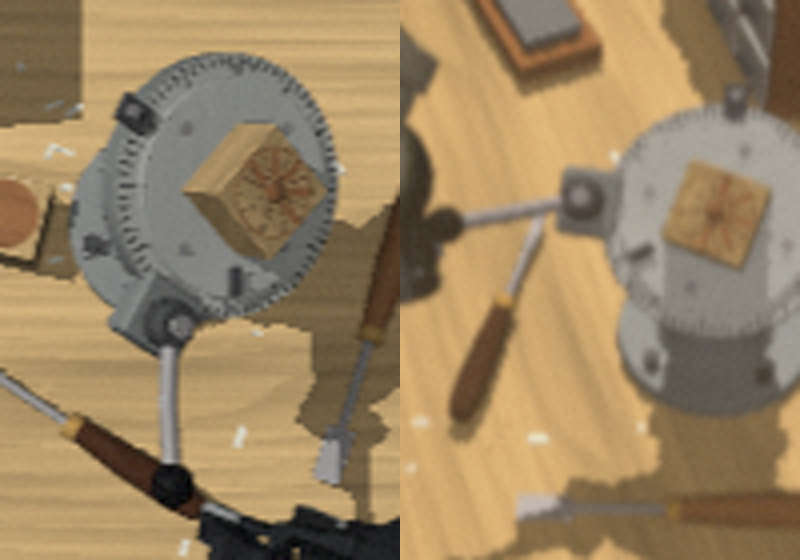

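The lever is swung out to the released side, ball at (172,485) in the left half; tab and block are unmoved. Now I'll go over the block.

```bash
python3 -m jog '[[0,0,0,0.044,0.009,0,100],[0,0,0,0.044,0.009,0,100],[0,0,0,0.044,0.009,0,100],[0,0,0,0.043,0.0095,0,100],[0,0,-0.18,0,0,0,100],[0,0,-0.18,0,0,0,100],[0,0,-0.18,0,0,0,100],[0,0,-0.18,0,0,0,100],[0,0,-0.18,0,0,0,100],[0,0,-0.18,0,0,0,100]]' 40 >/dev/null
python3 -m jog '[[0,0,-0.18,0,0,0,100],[0,0,-0.18,0,0,0,100],[0,0,-0.18,0,0,0,100],[0,0,-0.18,0,0,0,100],[0,0,-0.18,0,0,0,100],[0,0,-0.18,0,0,0,100],[0,0,-0.18,0,0,0,100],[0,0,-0.18,0,0,0,100],[0,0,0,0,0,0,100]]' >/dev/null
python3 - <<'E'
from h import *
where();print(step(now(),target(-12.1,[0,0,14]),4).tolist())
E
```

```text
t 9.65 q [-30.3  28.   62.6  34.9  91.2 -79.9] headpos [ -0.3   1.  118.6] yang -12.5 tilt 0.2 F_head [ 1.1 -0.7  1. ] w 0.0853
[-0.0005, -0.0009, -0.0015, -0.0003, 0.0002, 0.0262]
```

```bash
python3 -m jog '[[0,0,0,0,0.001,0.026,100],[0,0,0,0,0,0.026,100],[0,0,0,0,0,0.026,100],[0,0,0,0,0,0.026,100],[0,0,0,0,0,0,100]]'
python3 -c "from h import *;where()"
python3 -m jog '[[0,0,0,0,0,0,55],[0,0,0,0,0,0,55],[0,0,0,0,0,0,55],[0,0,0,0,0,0,55],[0,0,0,0,0,0,55]]' 40 
python3 -c "from h import *;where()"
```

```text
time_s: 10.28
position: [0.6745, -0.0175, 0.2015]
tool_rot: [[-0.781, 0.567, 0.262], [0.611, 0.607, 0.509], [0.13, 0.557, -0.82]]
ft_force: [0.1, -0.6, -0.3]
grip_width: 0.0856
gripper_force: 0.0
t 10.28 q [-24.6  32.7  68.6  35.6  79.3 -81.3] headpos [ 0.3  1.8 13.8] yang -12.6 tilt 0.4 F_head [-0.6 -0.4  0. ] w 0.0856
time_s: 10.9
position: [0.674, -0.021, 0.2038]
tool_rot: [[-0.781, 0.566, 0.265], [0.612, 0.609, 0.504], [0.124, 0.556, -0.822]]
ft_force: [-7.8, -6.8, 0.7]
grip_width: 0.0551
gripper_force: 43.4
t 10.9 q [-24.8  32.5  68.5  35.4  79.4 -81.4] headpos [-1.2  0.6 17.7] yang -12.4 tilt 0.3 F_head [-7.5  3.7  6.1] w 0.0551
```

```bash
python3 -m jog '[[0,0,0,0,-0.0025,-0.002,50],[0,0,0.05,0,0,0,50],[0,0,0.12,0,0,0,50],[0,0,0.12,0,0,0,50],[0,0,0.12,0,0,0,50],[0,0,0.12,0,0,0,50],[0,0,0.12,0,0,0,50],[0,0,0,0,0,0,50]]' 50
python3 -c "from h import *;where()"
```

```text
time_s: 11.9
position: [0.674, -0.021, 0.2041]
tool_rot: [[-0.281, 0.922, 0.268], [0.854, 0.113, 0.507], [0.437, 0.371, -0.819]]
ft_force: [12.7, 5.5, -5.6]
grip_width: 0.0547
gripper_force: 59.2
t 11.9 q [-24.9  32.4  68.6  35.6  79.3 -44.4] headpos [-0.9  0.5 17.9] yang -49.6 tilt 0.0 F_head [  5.7  -8.7 -10.8] w 0.0547
```

```bash
python3 -m jog '[[0,0,0.10,0,0.0015,0.001,50],[0,0,0.12,0,0,0,50],[0,0,0.15,0,0,0,50],[0,0,0.15,0,0,0,50],[0,0,0.15,0,0,0,50],[0,0,0.15,0,0,0,50]]' 50 > /dev/null
python3 -m jog '[[0,0,0.15,0,0,0,50],[0,0,0.15,0,0,0,50],[0,0,0.15,0,0,0,50],[0,0,0.12,0,0,0,50],[0,0,0.076,0,0,0,50],[0,0,0,0,0,0,50],[0,0,0,0,0,0,50]]' 50
python3 - <<'E'
from h import *
where()
t=optics.get_image("top")["pixels"];s=optics.get_image("side")["pixels"]
c=lambda i:cv2.resize(i[:,:,::-1],None,fx=4,fy=4,interpolation=cv2.INTER_CUBIC)
cv2.imwrite("pics/t3.png",np.hstack([c(t[100:240,280:380]),c(s[140:280,320:420])]))
E
```

```text
time_s: 13.52
position: [0.6748, -0.0211, 0.2041]
tool_rot: [[0.887, 0.377, 0.267], [0.204, -0.837, 0.507], [0.415, -0.395, -0.82]]
ft_force: [-0.4, -5.3, 2.6]
grip_width: 0.0549
gripper_force: 61.0
t 13.53 q [-24.9  32.5  68.4  35.6  79.4  39.6] headpos [-0.8 -0.2 17.8] yang -133.5 tilt 0.1 F_head [-2.5 -2.1  4.9] w 0.0549
```

View pics/t3.png

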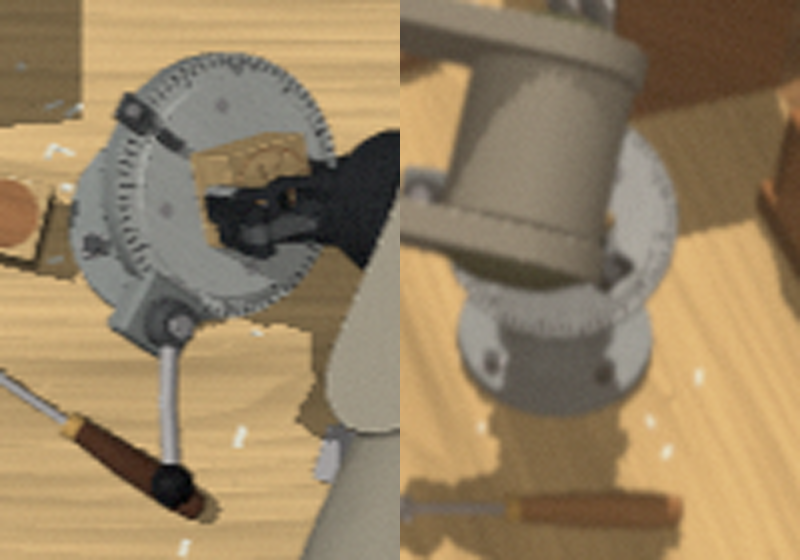

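The tab (172,139) is now close to the pointer foot (135,113) in the top view. I'll measure the remaining angle with dark-pixel centroids.

```bash
python3 - <<'E'
from h import *
c=optics.get_image("top");g=np.mean([cv2.cvtColor(optics.get_image("top")["pixels"],cv2.COLOR_RGB2GRAY) for _ in range(6)],0)
print(g[124:141,308:330].astype(int))
def W(P): return O+np.atleast_2d(P)/1e3@H.T
for th in (0,2,4): 
    a=np.radians(th);print(th,proj(c,W([[56*np.cos(a),56*np.sin(a),4],[47*np.cos(a),47*np.sin(a),4],[65*np.cos(a),65*np.sin(a),4]])).round(1).tolist())
print(proj(c,W([[77,0,1.5],[66,0,1.5],[88,0,1.5],[0,0,0]])).round(1).tolist())
E
```

```text
[[181 172 132  71  53  69 102 121 116 111 125 130 108 121 137 139 145 154
  149 137 137 136]
 [173 150  88  66  53  55  62  84 120 123  93 123 141 140 139 148 158 144
  139 139 138 135]
 [169 131  73  69  99 103  83  57  67 108 128 123 142 141 152 160 144 137
  139 138 139 137]
 [156  87  63  85 113 107  98  73  56  67 109 140 142 153 163 147 140 137
  138 139 138 137]
 [135  80  52  81 110 107  92  53  46  57  75 114 149 158 148 142 141 140
  140 137 139 139]
 [119  59  52  54  57  70  70  40  49  59  82 106 135 152 122 141 140 140
  140 139 137 137]
 [171 126  66  49  54  56  52  50  57  55  79 103 113 140 141 140 142 140
  139 141 140 136]
 [164 133 118  83  46  56  55  58  59  56  66  93 111 126 142 140 140 140
  140 139 139 140]
 [149 125 125 118  90  51  54  61  68  77  75  77  73  75 117 141 141 141
  138 141 140 138]
 [131 123 126 127 131 120  70  51  81  99  93  84  54  54  61 105 142 140
  140 139 138 140]
 [124 125 128 124 119 138 137 138 125 133 141  45  56  55  52  68  99 125
  139 139 138 139]
 [124 125 137 130  69  75 120 139 124 118 145 113  50  54  54  55  56  73
  115 141 140 139]
 [124 128 129 133 137 137 125 118 151 159 138 139 121  71  49  53  57  70
  109 141 140 139]
 [124 136 135 108 122 139 138 141 152 151 138 140 138 127  92  59  64  86
  104 107 122 138]
 [126 126 132 119  81  89 121 151 162 145 138 139 138 136 138 126 105 103
  103 113 127 122]
 [126 136 145 137 135 137 138 159 160 119 137 137 137 138 139 138 137 125
  104 116 132 128]
 [126 115  79  79 119 136 142 157 158 139 139 138 136 136 137 139 138 138
  136 138 133 129]]
0 [[321.6, 133.5], [324.4, 135.6], [318.8, 131.4]]
2 [[321.2, 134.2], [324.1, 136.2], [318.3, 132.2]]
4 [[320.9, 135.0], [323.8, 136.8], [317.9, 133.1]]
[[314.4, 128.5], [317.9, 131.1], [310.9, 125.8], [337.7, 146.1]]
```

Centroid gives the tab about 1.5° short (wrist angle agrees), the pointer about +0.5°. A further 0.02 rad suffices; then open and back off.

```bash
python3 -m jog '[[0,0,0.021,0,0,0,50],[0,0,0,0,0,0,50],[0,0,0,0,0,0,50]]' 50 > /dev/null
python3 -c "from h import *;where()"
python3 -m jog '[[0,0,0,0,0,0,100],[0,0,0,0,0,0,100],[0,0,0,0,0,0,100],[0,0,0,0,0,0,100],[0,0,0,0,0,-0.025,100],[0,0,0,0,0,-0.025,100],[0,0,0,0,0,-0.025,100],[0,0,0,0,0,-0.025,100],[0,0,0,0,0,0,100]]'
python3 - <<'E'
from h import *
where();A=now();l=1.16;B=target(-90-np.degrees(l),[-35.8,175.2,118])
print(A[:3,:3].T@(B[:3,3]-A[:3,3]), R.from_matrix(A[:3,:3].T@B[:3,:3]).as_rotvec())
E
```

```text
t 14.35 q [-24.9  32.5  68.4  35.6  79.4  40.8] headpos [-0.7 -0.2 17.8] yang -134.7 tilt 0.1 F_head [-2.9 -1.9  6.3] w 0.0549
time_s: 15.48
position: [0.6484, -0.0722, 0.2868]
tool_rot: [[0.894, 0.358, 0.269], [0.186, -0.843, 0.505], [0.407, -0.402, -0.82]]
ft_force: [0.4, -0.0, 0.3]
grip_width: 0.0852
gripper_force: 0.0
t 15.47 q [-30.3  28.   62.5  34.9  90.9  42.4] headpos [ -0.4  -0.7 118.5] yang -134.7 tilt 0.1 F_head [ 0.3 -0.3  0.1] w 0.0852
[-0.14891223 -0.10012081  0.00030228] [ 2.05733770e-03 -1.35858364e-04  3.79637850e-01]
```

```bash
python3 -m jog '[[0,0,0,-0.0372,-0.025,0,60],[0,0,0,-0.0372,-0.025,0,60],[0,0,0,-0.0372,-0.025,0,60],[0,0,0,-0.0372,-0.025,0,60],[0,0,0.127,0,0,0,60],[0,0,0.127,0,0,0,60],[0,0,0.127,0,0,0,60],[0,0,0,0,0,0,60]]' 25 >/dev/null
python3 - <<'E'
from h import *
where();A=now();B=target(-156.7,[-35.5,175.2,20.3]);print(A[:3,:3].T@(B[:3,3]-A[:3,3]))
t=optics.get_image("top")["pixels"];s=optics.get_image("side")["pixels"]
c=lambda i:cv2.resize(i[:,:,::-1],None,fx=6,fy=6,interpolation=cv2.INTER_CUBIC)
cv2.imwrite("pics/t4.png",np.hstack([c(t[110:190,300:365]),c(s[155:235,330:395])]))
E
```

```text
t 16.48 q [-35.1  11.   92.4  34.8  83.3  53. ] headpos [-36.  176.  116.6] yang -156.5 tilt 0.2 F_head [-0.1 -0.8  0.1] w 0.0513
[ 0.00131927 -0.00010531  0.09632588]
```

View pics/t4.png

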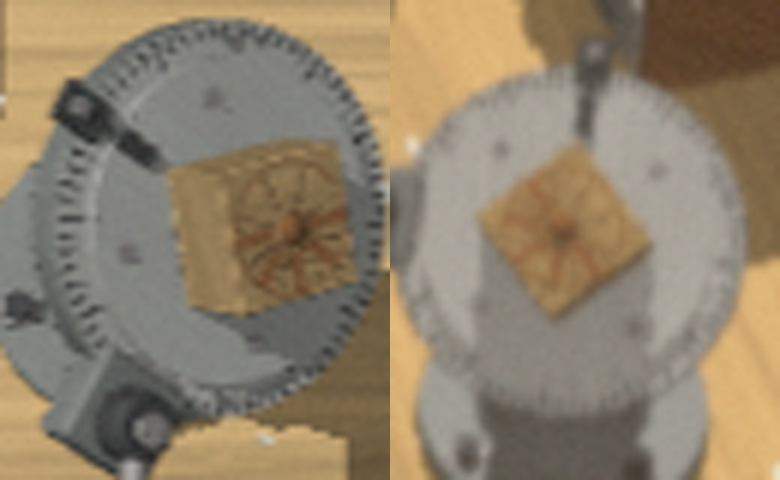

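Both views show the tab (140,148 / 585,115) in line with the pointer's tip. Back down onto the ball.

```bash
python3 -m jog '[[0,0,0,0.001,0,0.025,60],[0,0,0,0,0,0.025,60],[0,0,0,0,0,0.025,60],[0,0,0,0,0,0.021,60],[0,0,0,0,0,0,60],[0,0,0,0,0,0,20],[0,0,0,0,0,0,20],[0,0,0,0,0,0,20],[0,0,0,0,0,0,20]]' 40 >/dev/null
python3 -c "from h import *;where()"
python3 -m jog '[[0,0,-0.14,0.0009,0.0126,0,20],[0,0,-0.14,0.0009,0.0126,0,20],[0,0,-0.14,0.0009,0.0126,0,20],[0,0,-0.14,0.0009,0.0126,0,20],[0,0,-0.14,0.0009,0.0126,0,20]]' 40
python3 -c "from h import *;where()"
```

```text
t 17.7 q [-27.8  17.3  98.2  37.7  69.3  51.4] headpos [-35.4 174.5  22.3] yang -156.5 tilt 0.1 F_head [0.  1.4 7.2] w 0.0238
time_s: 18.32
position: [0.5254, -0.0192, 0.1617]
tool_rot: [[0.735, 0.625, 0.264], [0.445, -0.738, 0.507], [0.512, -0.255, -0.82]]
ft_force: [-8.0, -2.0, 9.3]
grip_width: 0.0235
gripper_force: 39.5
t 18.32 q [-32.3  22.3  95.4  37.3  70.2   6.2] headpos [-80.9 132.8  22.1] yang -116.2 tilt 0.2 F_head [ 0.9  6.1 10.8] w 0.0235
```

```bash
python3 -m jog '[[0,0,-0.14,0.0009,0.0126,0,20],[0,0,-0.14,0.0009,0.0126,0,20],[0,0,-0.14,0.0009,0.0126,0,20],[0,0,-0.04,0,0.0036,0,20],[0,0,0,0,0.003,0,20],[0,0,0,0,0,0,20],[0,0,0,0,0,0,20]]' 40
python3 -c "from h import *;where()"
```

```text
time_s: 19.2
position: [0.558, -0.0455, 0.156]
tool_rot: [[0.385, 0.885, 0.26], [0.725, -0.465, 0.508], [0.571, -0.007, -0.821]]
ft_force: [-19.9, -3.5, 10.0]
grip_width: 0.0236
gripper_force: 40.0
t 19.2 q [-32.8  26.2  89.5  36.6  72.3 -18.9] headpos [-90.7  91.6  22. ] yang -90.1 tilt 0.5 F_head [-4.4 16.  15.3] w 0.0236
```

The ball is back at its original locked place with 16 N against the stop. Let go, back off and check.

```bash
python3 -m jog '[[0,0,0,0,0.0015,0,20],[0,0,0,0,0,0,20],[0,0,0,0,-0.004,0,60],[0,0,0,0,0,0,60],[0,0,0,0,0,0,60],[0,0,0,0,0,-0.025,60],[0,0,0,0,0,-0.03,60],[0,0,0,0,0,-0.03,60],[0,0,0,0,0,-0.03,60],[0,0,0,0,0,0,60]]' 40
python3 -m jog '[[0,0,0,-0.04,0,-0.02,60],[0,0,0,-0.04,0,-0.02,60],[0,0,0,-0.04,0,-0.02,60],[0,0,0,0,0,0,60],[0,0,0,0,0,0,60],[0,0,0,0,0,0,60]]' >/dev/null
python3 - <<'E'
from h import *
where()
t=optics.get_image("top")["pixels"];s=optics.get_image("side")["pixels"]
c=lambda i:cv2.resize(i[:,:,::-1],None,fx=4,fy=4,interpolation=cv2.INTER_CUBIC)
cv2.imwrite("pics/t5.png",np.hstack([c(t[100:240,280:380]),c(s[140:280,280:380])]))
E
```

```text
time_s: 20.45
position: [0.5283, -0.1041, 0.2513]
tool_rot: [[0.385, 0.883, 0.269], [0.725, -0.469, 0.505], [0.572, 0.001, -0.82]]
ft_force: [-0.1, -0.4, 0.3]
grip_width: 0.0512
gripper_force: 0.0
t 21.2 q [-54.1  22.1  82.2  30.8  92.7 -29.5] headpos [-208.8   91.8  195.8] yang -90.1 tilt 0.2 F_head [-0.3  0.  -0.1] w 0.0513
```

View pics/t5.png

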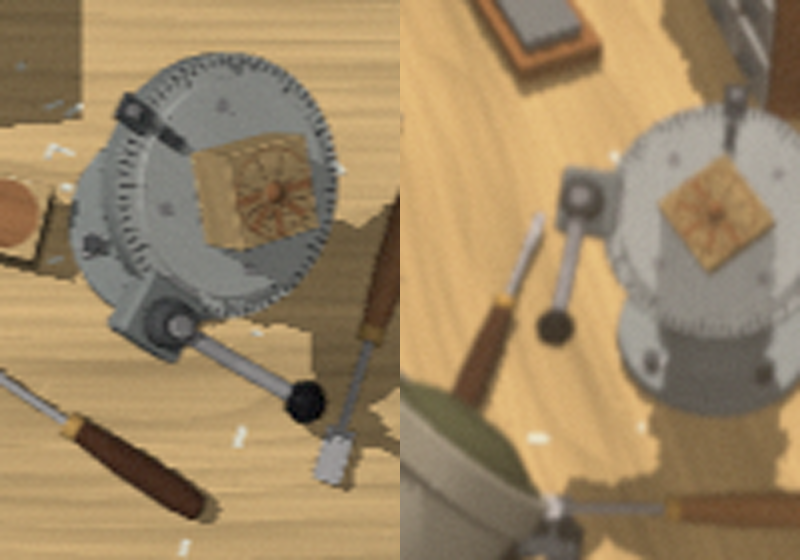

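The ball is back at (305,400), exactly its locked starting position. The tab is in line with the pointer, the tools have not moved and the gripper is clear.

```bash
python3 -c "from rig import job;print(job.close_job())"
```

```text
the job is handed in; nothing more can be done
None
```

The block is back at zero with the tab in line with the pointer, the lever is locked home, and the tools near the stand haven't moved in the final pictures; I handed the job in at about 21 s, and the hand-in call returned no verdict.

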